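# Unstack the weighing kit and lay out the bench

## Task

The weighing kit was stacked up out of the way: take both stacks apart and lay the kit out. Stand the low jar in the middle of the square steel balance plate, the taller jar in the middle of the round cork mat, the amber bottle inside the small round dark metal tray and the timer upright inside the oblong dark metal tray, flat on its floor. Keep everything upright, and leave the tape roll and the cup of pipettes where they stand.

Things in the scene. Friction and masses are not known exactly. Their poses are not given: they have to be found in the camera images.
- low_jar: The lower of the two lidded glass sample jars, round, 67 mm across the pale yellow lid (the widest part, 33 to 50 mm above the underside), body 64 mm across, 50 mm high. At the start it stands on the bench with the amber bottle on its lid. Weighs 0.13 to 0.27 kg. Origin: centre of the underside; z up.
- tall_jar: The taller of the two lidded glass sample jars, round, 63 mm across the pale yellow lid (55 to 72 mm above the underside), body 60 mm across, 72 mm high. At the start it stands on the bench with the timer on its lid. Weighs 0.13 to 0.26 kg. Origin: centre of the underside; z up.
- amber_bottle: Small round brown bottle with a white cap, 42 mm across, 85 mm high (straight sides at least from 10 to 60 mm above the underside, cap 32 mm across). Stands on the low jar's lid at the start (a like bottle with a black cap, far back on the bench, is not part of the kit). Weighs 0.05 to 0.12 kg. Origin: centre of the underside; z up.
- timer: White box-shaped bench timer standing upright, 24 mm thick along its x, 62 mm wide along its y, 66 mm high; display on its -x face. Stands on the tall jar's lid at the start (another timer far back on the bench is not part of the kit). Weighs 0.06 to 0.13 kg. Origin: centre of the underside; z up. Which way it faces at the end does not matter.
- balance_plate: Flat square bare-steel balance plate, fixed, 86 x 86 mm, top 6 mm above the bench. Place for the low jar. Origin: centre of the underside.
- cork_mat: Round flat cork mat, 88 mm across, top 5 mm above the bench, fixed. Place for the tall jar. Origin: centre of the underside.
- round_tray: Small round dark bare-metal tray, 68 mm outside, 62 mm inside, rim 9 mm high, floor 3 mm above the bench, fixed. Place for the amber bottle. Origin: centre of the underside.
- oblong_tray: Oblong dark bare-metal tray, outside 52 mm along its x and 92 mm along its y, inside 46 x 86 mm, rim 9 mm high, floor 3 mm above the bench, fixed. Place for the timer, its width along the tray's length (y along y, either way round). Origin: centre of the underside.
- tape_roll: Roll of brown tape lying flat behind the work, 100 mm across, 48 mm high, loose; leave it alone. To its right, behind the right half of the work, stands a fixed mixer stand: its head (from x = 0.58, y -0.20 to -0.08, z 0.25 to 0.39), clamp knob (x 0.56, y -0.35, z 0.30 to 0.36) and column (x 0.63, y -0.31, 0.47 high) are in the way of wide swings. Origin: centre of the underside.
- pipette_cup: Small white cup with pipettes standing in it, 55 x 73 mm, 127 mm high, loose; leave it alone. Origin: centre of the underside.
Mind the look-alikes: they are no part of the job. Leave any blue look-alike of the amber_bottle alone.

How it is judged:
By the outcome, as a careful person would: the job done as asked, in the order asked, and still so for the second after the job is handed in, with the robot touching nothing.
It also fails if it takes over 128 s, if anything falls off the work surface, if the arm or the gripper's body presses on something with over 40 N, if the wrist force passes 120 N, or if a joint passes its speed limit or range.

## Robot

A 6-joint arm with a two-finger parallel gripper is mounted at the origin on a cart in front of the work surface, level with it; the furniture and walls round the work are solid. World frame = base frame: x ahead of the robot, y to its left, z up, the work surface at z = 0. Lengths are in mm, angles in rad, forces in N, time in s.
With the tool pointing down it reaches from about 350 to 875 mm from the base axis. Payload 4.2 kg.
Tool frame: the origin (TCP) lies at the centre of the arm's flange, where the gripper is bolted on; the fingertips stand 182 mm ahead of it and the grasp point (between the pads) lies 164 mm ahead of it (r.tip_extent is the distance from the TCP to the fingertips, in mm); z points along the fingers, y is the direction in which the jaws open and shut (so a half turn about z gives the same grasp; the last joint's range is limited). The gripper opens to 87 mm and grips with 3 to 60 N. Pads are 19 mm wide; open, the fingers measure 117 mm over their backs; the gripper's body (75 mm by 190 mm) begins 51 mm behind the grasp point.
Start: joints at [-0.957, 0.385, 0.008, 0, -1.194, -0.259], TCP at [217.141, -586.046, 404.75] pointing down, gripper open.
Joint ranges: [-3.14, 3.14], [-1.21, 2.06], [-1.07, 1.41], [-3.16, 2.05], [-2.99, -0.16], [-3.1, 3.1]. Speed limits (rad/s): [2.79, 2.79, 3.14, 3.14, 3.14, 3.14].

## Interface

Orientations are given as [roll, pitch, yaw] about the fixed x, y, z axes, in that order (R = Rz(yaw) Ry(pitch) Rx(roll)).
In Python, from cell import r, eyes gives the robot as it stands. The module is installed in compiled form; this text tells all that it offers.
- The arm moves only by the tool servo_tool, never from a script. Its argument "rows" is a list of rows, each a list of 3 entries, a list of its own where there are three numbers: the shift along the tool's x, y, z in mm, then the turn, a rotation vector about the tool's x, y, z in rad, then the finger opening in mm, from 0 to 87. A call has 1 to 12 rows; each row shifts and turns the commanded pose from where the row before left it, along the tool's axes as they then stand; what a row does not reach is not made up. A row lasts 1/12 s, in which the tool goes at most 41.7 mm and 7.16 degrees, less where a joint would pass 70% of its speed; a pose out of reach is approached as far as the arm can. A call with a gripper value outside its range is refused whole. The fingers move at their own pace and stop on an object; the grip force is fixed at half the most. Time passes only in rows, so rows that do not move let the fingers close. It gives the time, the measured TCP pose, the force and the opening at its end, in the units of the state.
- r.sense(): the state, without advancing time (a new reading comes with each control period).
- eyes.capture(name): name is "scene" or "top" or "wrist"; returns a dict with "img" (384x512x3 uint8, blue, green, red), "range_z" (384x512 float32, mm along the optical axis (not along the pixel's ray), 0 where there is no reading), "mtx" (3x3 intrinsics, pixels), "k1" (the pictures are not rectified: a ray, as slopes to the right and down, at radius r is drawn at 1 + k1 r^2 times it, then the intrinsics apply), "origin" and "attitude" of the camera in the world. Camera axes: x right, y down, z forward; pixel columns grow to the right and rows downward; lengths in mm; the calibration is good to about 2 mm. A picture is of the moment at which its call begins.
- r.sign_off(): hands the job in, once; it reports no verdict.
The state is a dict: "clock": time; "joint_positions": joint angles; "dq": joint speeds; "tau": joint torques, N m; "eef_pos": TCP position; "tcp_rot": TCP orientation; "ft_force": force on the tool from outside, world axes, zero at the start; "ft_torque": the same for the moment, N m; "gripper_width": opening from 0.0 (shut) to 1.0 (fully open).
Only numpy, scipy, OpenCV 4.12 (cv2) and the standard library are available. Lean on these libraries where they do the work, as an engineer would, in place of code of your own. Each camera call takes 0.05 s, during which the arm holds its last target. There are 200 camera calls.

## Working session

There is one attempt and no reset: what is moved stays moved. The work goes in short steps, Python scripts to look and compute and a tool call to move; the robot and the scene stay as the last step left them, time stands still between calls to the robot, and variables do not carry over. Pictures are saved under pics/ and viewed, about 12 in all and at most 16, crops included, and the job is handed in when it is done.

Besides the shell and the picture viewer there is one more tool, called after ">>>" by a JSON object that holds its "method" and its "body", one argument or row to a line. servo_tool: Moves the arm, as the interface text tells. Its arguments: {"type":"object","properties":{"rows":{"type":"array","items":{"type":"array"}}},"required":["rows"]}

```bash
mkdir -p pics
cat > h.py <<'E'
import numpy as np, cv2
from cell import r, eyes
def cap(n,f=None):
    c=eyes.capture(n)
    if f: cv2.imwrite('pics/'+f,c['img'])
    return c
def R(c):
    a=np.array(c['attitude'],float)
    if a.shape==(3,3): return a
    from scipy.spatial.transform import Rotation as Ro
    return Ro.from_euler('xyz',a).as_matrix() if a.size==3 else None
def ray(c,u,v):
    K=np.array(c['mtx'],float)
    d=np.array([(u-K[0,2])/K[0,0],(v-K[1,2])/K[1,1]]);s=d.copy()
    for _ in range(20): s=d/(1+c['k1']*(s@s))
    return np.array([s[0],s[1],1.])
def onz(c,u,v,z):
    o=np.array(c['origin'],float);d=R(c)@ray(c,u,v)
    return o+d*(z-o[2])/d[2]
def dep(c,u,v):
    z=c['range_z'][int(v),int(u)]
    return np.array(c['origin'],float)+R(c)@ray(c,u,v)*z
def cloud(c):
    "world xyz for all pixels"
    h,w=c['range_z'].shape;K=np.array(c['mtx'],float)
    u,v=np.meshgrid(np.arange(w),np.arange(h))
    dx=(u-K[0,2])/K[0,0];dy=(v-K[1,2])/K[1,1];sx,sy=dx,dy
    for _ in range(20):
        q=1+c['k1']*(sx*sx+sy*sy);sx,sy=dx/q,dy/q
    p=np.stack([sx,sy,np.ones_like(sx)],-1)*c['range_z'][...,None]
    return p@R(c).T+np.array(c['origin'],float)
E
python3 - <<'E'
from h import *
for n in ('scene','top'):
    c=cap(n,n+'0.png');print(n,c['origin'],c['attitude'],c['mtx'],c['k1'])
s=r.sense();print(s, r.tip_extent)
E
```

```text
scene [-579.68935643  597.48838948 1241.8284219 ] [-2.27655334  0.01044345 -2.05848749] [[484.4074806    0.         248.61135874]
 [  0.         484.4074806  187.65996   ]
 [  0.           0.           1.        ]] -0.011724218241669348
top [ 352.7460754   -39.46847917 1435.79027659] [-2.96462858 -0.00309804 -1.59758262] [[467.71349662   0.         253.60555581]
 [  0.         467.71349662 192.31773952]
 [  0.           0.           1.        ]] -0.022810935548505773
{'clock': 0.1, 'joint_positions': array([-9.57427762e-01,  3.85496800e-01,  6.77010379e-03, -4.27937707e-04,
       -1.19401189e+00, -2.58607437e-01]), 'dq': array([ 8.18879222e-05, -1.27616836e-03,  3.27871870e-03, -2.54493393e-04,
       -9.43872619e-04, -5.33730890e-05]), 'tau': array([ 1.33474202e-05, -3.91691422e+01,  1.87935233e+01,  4.23195049e+00,
        1.34314279e-02, -6.88398040e-05]), 'eef_pos': array([ 217.07994093, -585.90162632,  403.76231745]), 'tcp_rot': array([ 3.13961327e+00, -1.12319999e-04, -2.78698925e+00]), 'ft_force': array([ 0.15824765, -0.56395581,  0.02939384]), 'ft_torque': array([-0.00376417,  0.0446481 , -0.04740962]), 'gripper_width': 0.998175341914922} 182.2
```

View pics/scene0.png

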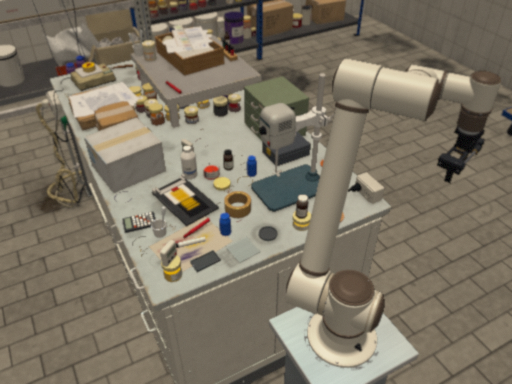

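View pics/top0.png

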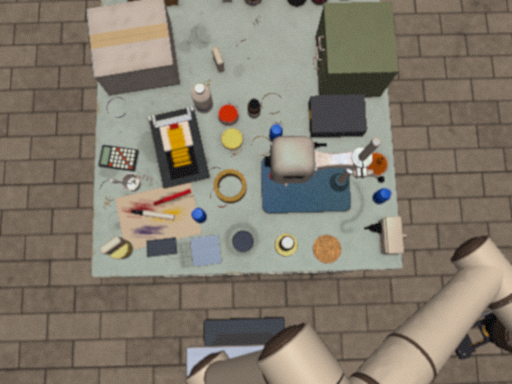

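Run:
```python
from h import *
c=cap('top'); im=c['img']
cr=im[190:275,85:345]
cv2.imwrite('pics/crop0.png',cv2.resize(cr,None,fx=3,fy=3,interpolation=cv2.INTER_CUBIC))
P=cloud(c)
for n,u,v in [('cap',287,243),('timer',116,243),('plate',205,250),('obl',162,247),('round',242,240),('cork',327,249),('blue',198,215),('lid',120,254),('grey box',391,235)]:
    print(n,P[v,u].round(), im[v,u], onz(c,u,v,5).round())
c=cap('scene')
cv2.imwrite('pics/crop1.png',cv2.resize(c['img'][180:290,140:350],None,fx=3.5,fy=3.5,interpolation=cv2.INTER_CUBIC))
```

```text
cap [ 440. -139.  133.] [212 218 216] [ 449. -148.    5.]
timer [452. 335. 138.] [157 175 188] [462. 373.   5.]
plate [434. 102.   3.] [181 160 149] [434. 102.   5.]
obl [447. 233.   5.] [85 77 72] [447. 233.   5.]
round [462. -11.  -1.] [82 71 67] [462. -11.   5.]
cork [ 427. -270.    4.] [ 79 125 176] [ 427. -270.    5.]
blue [532. 113.  84.] [205 113  62] [542. 122.   5.]
lid [425. 341.  74.] [119 191 202] [429. 360.   5.]
grey box [ 460. -451.   63.] [170 193 201] [ 464. -468.    5.]
```

View pics/crop0.png

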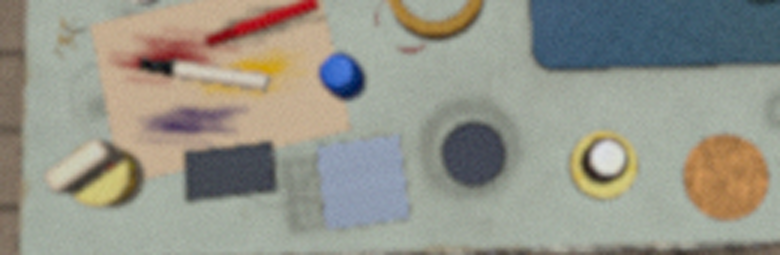

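View pics/crop1.png

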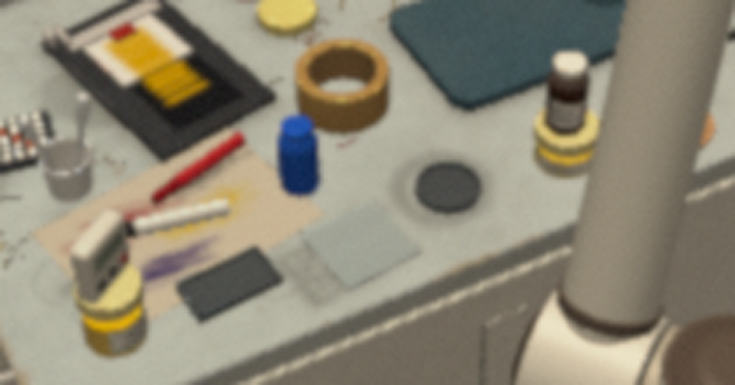

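```bash
cat > m.py <<'E'
from h import *
def blob(mask,c,z,seed,show=''):
    m=cv2.morphologyEx(mask.astype(np.uint8),cv2.MORPH_OPEN,np.ones((2,2)))
    m=cv2.morphologyEx(m,cv2.MORPH_CLOSE,np.ones((3,3)))
    n,L,st,ce=cv2.connectedComponentsWithStats(m)
    k=L[seed[1],seed[0]]
    if k==0: print(show,'no blob');return
    ys,xs=np.nonzero(L==k)
    pts=np.array([onz(c,x,y,z)[:2] for x,y in zip(xs,ys)],np.float32)
    r_=cv2.minAreaRect(pts)
    print(show,'n',len(xs),'mean',pts.mean(0).round(1),'rect',np.round(r_[0],1),np.round(r_[1],1),round(r_[2],1))
    return pts
E
python3 - <<'E'
from m import *
c=cap('top');im=c['img'].astype(int);P=cloud(c)
b,g,rr=im[...,0],im[...,1],im[...,2]
hsv=cv2.cvtColor(c['img'],cv2.COLOR_BGR2HSV).astype(int)
dark=hsv[...,2]<115
blob(dark,c,6,(162,247),'oblong');blob(dark,c,6,(242,240),'round')
blob((b-rr>18)&(hsv[...,2]>120),c,6,(205,250),'plate')
blob((rr-b>50)&(hsv[...,0]<22),c,5,(327,249),'cork')
H=P[...,2]
ok=c['range_z']>0
def cl(lo,hi,cx,cy,rad,name):
    m=ok&(H>lo)&(H<hi)&(np.hypot(P[...,0]-cx,P[...,1]-cy)<rad)
    q=P[m];
    if len(q)==0: print(name,0);return
    t=cv2.minAreaRect(q[:,:2].astype(np.float32))
    print(name,len(q),'med',np.median(q,0).round(1),np.round(t[0],1),np.round(t[1],1),round(t[2],1),'maxz',np.percentile(q[:,2],98).round())
cl(120,160,440,-139,50,'cap');cl(35,65,440,-139,60,'lowlid')
cl(120,160,445,335,70,'timertop');cl(60,85,425,341,60,'talllid')
cl(60,160,532,113,60,'blue');cl(60,160,640,320,90,'cup');cl(20,200,590,30,75,'tape')
E
```

```text
oblong n 482 mean [444.1 231.4] rect [444.3 231.4] [49.  91.1] 4.9
round n 383 mean [454.9 -16.2] rect [453.9 -15.8] [64.1 63.8] 88.5
plate n 759 mean [429.8  97.4] rect [429.8  97.4] [83.5 83.6] 6.6
cork n 631 mean [ 425.6 -271.1] rect [ 425.9 -271.1] [82.8 81.8] 88.4
cap 122 med [ 440.8 -138.2  133.9] [ 440.9 -137.8] [30.8 33.2] 88.6 maxz 141.0
lowlid 221 med [ 432.  -139.9   48.9] [ 440.4 -141.8] [65.3 65.2] 86.9 maxz 56.0
timertop 193 med [447.1 350.3 137.1] [448.3 353. ] [24.6 60.2] 35.3 maxz 142.0
talllid 168 med [429.4 341.1  71.3] [441.6 347.7] [53.2 58.7] 81.2 maxz 78.0
blue 156 med [533.8 115.2  82.9] [535.6 117.2] [39.  38.9] 87.4 maxz 90.0
cup 66 med [634.  348.9 117.3] [636.2 329.1] [14.9 71.4] 2.0 maxz 129.0
tape 407 med [613.4  26.9  47.9] [620.   23.4] [96.8 89.4] 88.2 maxz 55.0
```

>>> {"method": "servo_tool", "body": {
  "rows": [
    [[0,0,0],[0,0,0.09],87],
    [[0,0,0],[0,0,0.09],87],
    [[0,0,0],[0,0,0.09],87],
    [[0,0,0],[0,0,0.085],87],
    [[-14,28,0],[0,0,0],87],
    [[-14,28,0],[0,0,0],87],
    [[-14,28,0],[0,0,0],87],
    [[-14,28,0],[0,0,0],87],
    [[-14,28,0],[0,0,0],87],
    [[-14,28,0],[0,0,0],87],
    [[-14,28,0],[0,0,0],87],
    [[-14,28,0],[0,0,0],87]
  ]
}}

```text
clock: 1.25
eef_pos: [329.5, -360.6, 404.8]
tcp_rot: [-3.142, 0.0, 3.141]
ft_force: [0.5, 0.6, -0.3]
gripper_width: 0.999
```

>>> {"method": "servo_tool", "body": {
  "rows": [
    [[-14,28,0],[0,0,0],87],
    [[-14,28,0],[0,0,0],87],
    [[-14,28,0],[0,0,0],87],
    [[-14,28,0],[0,0,0],87],
    [[-14,28,0],[0,0,0],87],
    [[-14,28,0],[0,0,0],87],
    [[-14,28,0],[0,0,0],87],
    [[-13,26,0],[0,0,0],87],
    [[0,0,20],[0,0,0],87],
    [[0,0,0],[0,0,0],87]
  ]
}}

```text
clock: 2.08
eef_pos: [439.8, -138.6, 382.2]
tcp_rot: [3.14, -0.005, -3.14]
ft_force: [-1.3, 0.7, -0.9]
gripper_width: 0.995
```

Run:
```python
from m import *
c=cap('wrist','w1.png');P=cloud(c);ok=c['range_z']>0;H=P[...,2]
print(c['origin'],c['attitude'],r.sense()['eef_pos'])
for lo,hi,n in((122,150,'cap'),(35,65,'lid')):
    m=ok&(H>lo)&(H<hi)&(np.hypot(P[...,0]-440,P[...,1]+139)<70)
    q=P[m].astype(np.float32)
    if len(q): print(n,len(q),np.median(q,0).round(1),[np.round(x,1) for x in cv2.minAreaRect(q[:,:2])], cv2.minEnclosingCircle(q[:,:2]))
```

```text
[ 363.80437762 -137.91470202  362.3342436 ] [ 2.86369391e+00 -1.30154230e-03  1.57271404e+00] [ 439.75656296 -139.50163906  383.364953  ]Traceback (most recent call last):
  File "<stdin>", line 7, in <module>
cv2.error: OpenCV(4.12.0) /io/opencv/modules/imgproc/src/convhull.cpp:143: error: (-215:Assertion failed) total >= 0 && (depth == CV_32F || depth == CV_32S) in function 'convexHull'
```

View pics/w1.png

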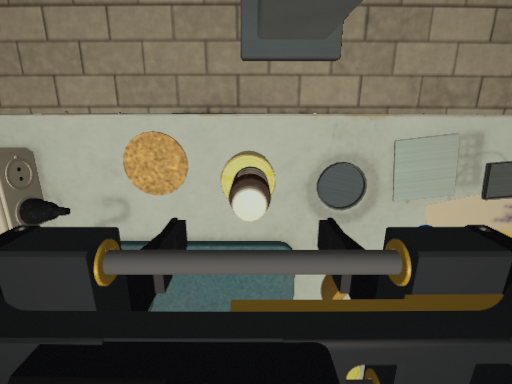

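```bash
cat >> m.py <<'E'
def cl(P,lo,hi,cx,cy,rad,name):
    H=P[...,2]
    m=np.isfinite(H)&(H>lo)&(H<hi)&(np.hypot(P[...,0]-cx,P[...,1]-cy)<rad)
    q=np.ascontiguousarray(P[m][:,:2],np.float32)
    if len(q)<5: print(name,len(q));return
    t=cv2.minAreaRect(q);e=cv2.minEnclosingCircle(q)
    print(name,len(q),'med',np.median(P[m],0).round(1),'rect',np.round(t[0],1),np.round(t[1],1),round(t[2],1),'circ',np.round(e[0],1),round(e[1],1))
E
python3 - <<'E'
from m import *
c=cap('wrist');P=cloud(c)
cl(P,122,150,440,-139,60,'cap');cl(P,128,150,440,-139,60,'captop');cl(P,60,108,440,-139,60,'body');cl(P,35,56,440,-139,60,'lid')
im=c['img'];hsv=cv2.cvtColor(im,cv2.COLOR_BGR2HSV).astype(int)
b,g,rr=[im[...,i].astype(int) for i in range(3)]
blob(hsv[...,2]<95,c,6,(341,185),'round')
blob((rr-b>50)&(hsv[...,0]<22),c,5,(155,163),'cork')
m=(hsv[...,1]<50)&(hsv[...,2]>225)
for u,v in((250,205),(250,190),(341,185),(426,168),(480,230)):print(P[v,u].round(1),im[v,u],c['range_z'][v,u])
E
```

```text
cap 1010 med [ 441.1 -140.4  134. ] rect [ 442.6 -140.2] [32.1 31.4] 0.2 circ [ 442.6 -140.3] 16.4
captop 967 med [ 441.4 -140.4  134.1] rect [ 442.7 -140.4] [31.8 31.1] 0.7 circ [ 442.7 -140.4] 16.3
body 310 med [ 424.1 -139.6   88.4] rect [ 429.6 -139.3] [40.6 15.8] 86.0 circ [ 437.5 -139.8] 20.3
lid 1052 med [ 425.  -149.2   48.4] rect [ 435.4 -144.4] [53.1 66.5] 8.4 circ [ 442.1 -143.4] 33.7
round n 1820 mean [459.7 -12.4] rect [460.6 -12.2] [66.1 67.7] 0.1
cork n 3197 mean [ 429.1 -267.6] rect [ 430.1 -267.7] [86.1 86.6] 43.2
[ 443.2 -140.4  134.4] [200 210 205] 242.04164
[ 429.1 -140.3  134.3] [202 209 205] 238.256
[458.7 -14.6   4.4] [85 87 81] 371.41022
[434.4 100.    4.8] [147 163 155] 364.34494
[402.3 -59.4 278.8] [13 13 12] 91.98713
```

>>> {"method": "servo_tool", "body": {
  "rows": [
    [[-2,-1,25],[0,0,0],87],
    [[0,0,25],[0,0,0],87],
    [[0,0,25],[0,0,0],87],
    [[0,0,20],[0,0,0],87],
    [[0,0,15],[0,0,0],87],
    [[0,0,10],[0,0,0],87],
    [[0,0,4],[0,0,0],87],
    [[0,0,0],[0,0,0],87],
    [[0,0,0],[0,0,0],60],
    [[0,0,0],[0,0,0],50],
    [[0,0,0],[0,0,0],38],
    [[0,0,0],[0,0,0],38]
  ]
}}

```text
clock: 3.18
eef_pos: [442.4, -141.1, 261.5]
tcp_rot: [3.142, 0.002, 3.141]
ft_force: [-0.7, -0.2, -0.8]
gripper_width: 0.78
```

>>> {"method": "servo_tool", "body": {
  "rows": [
    [[0,0,0],[0,0,0],30],
    [[0,0,0],[0,0,0],20],
    [[0,0,0],[0,0,0],20],
    [[0,0,0],[0,0,0],20],
    [[0,0,-5],[0,0,0],20],
    [[0,0,-15],[0,0,0],20],
    [[0,0,-15],[0,0,0],20],
    [[0,0,-5],[0,0,0],20],
    [[0,0,0],[0,0,0],20]
  ]
}}

```text
clock: 3.93
eef_pos: [442.6, -141.1, 302.1]
tcp_rot: [3.142, 0.003, 3.142]
ft_force: [0.1, 0.5, -1.3]
gripper_width: 0.468
```

>>> {"method": "servo_tool", "body": {
  "rows": [
    [[-2,15,0],[0,0,0],20],
    [[-3,25,0],[0,0,0],20],
    [[-4,28,0],[0,0,0],20],
    [[-4,28,0],[0,0,0],20],
    [[-3,20,0],[0,0,0],20],
    [[-1,12,10],[0,0,0],20],
    [[0,0,22],[0,0,0],20],
    [[0,0,22],[0,0,0],20],
    [[0,0,18],[0,0,0],20],
    [[0,0,7],[0,0,0],20],
    [[0,0,0],[0,0,0],20]
  ]
}}

```text
clock: 4.85
eef_pos: [458.5, -13.3, 219.7]
tcp_rot: [-3.14, -0.005, 3.141]
ft_force: [0.2, -0.1, -1.1]
gripper_width: 0.468
```

Run:
```python
from m import *
c=cap('wrist','w2.png');P=cloud(c);print(r.sense()['eef_pos'])
cl(P,75,110,460,-13,50,'cap')
```

```text
[459.09973449 -13.20686962 220.98327334]
cap 3835 med [456.4 -12.7  92.4] rect [454.  -12.9] [65.9 31.8] 89.6 circ [448.8 -12.8] 33.0
```

View pics/w2.png

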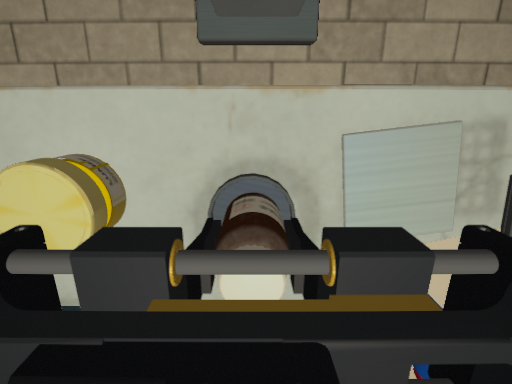

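>>> {"method": "servo_tool", "body": {
  "rows": [
    [[0,0,2],[0,0,0],20],
    [[0,0,2],[0,0,0],20],
    [[0,0,1],[0,0,0],20],
    [[0,0,0],[0,0,0],20]
  ]
}}

```text
clock: 5.23
eef_pos: [459.3, -13.1, 217.2]
tcp_rot: [3.141, 0.001, 3.141]
ft_force: [-0.4, -1.2, -1.2]
gripper_width: 0.472
```

>>> {"method": "servo_tool", "body": {
  "rows": [
    [[0,0,1],[0,0,0],20],
    [[0,0,0.5],[0,0,0],20],
    [[0,0,0],[0,0,0],20]
  ]
}}

```text
clock: 5.48
eef_pos: [459.2, -13.1, 215.4]
tcp_rot: [3.141, 0.0, 3.141]
ft_force: [0.0, 0.2, -1.4]
gripper_width: 0.47
```

>>> {"method": "servo_tool", "body": {
  "rows": [
    [[0,0,1],[0,0,0],20],
    [[0,0,0.5],[0,0,0],20],
    [[0,0,0],[0,0,0],20]
  ]
}}

```text
clock: 5.73
eef_pos: [459.5, -13.0, 214.4]
tcp_rot: [-3.141, 0.0, -3.141]
ft_force: [-1.5, 0.1, 5.3]
gripper_width: 0.473
```

>>> {"method": "servo_tool", "body": {
  "rows": [
    [[0,0,0],[0,0,0],50],
    [[0,0,0],[0,0,0],60],
    [[0,0,0],[0,0,0],70],
    [[0,0,0],[0,0,0],80],
    [[0,0,0],[0,0,0],87],
    [[0,0,-10],[0,0,0],87],
    [[0,0,-25],[0,0,0],87],
    [[0,0,-30],[0,0,0],87],
    [[0,0,-30],[0,0,0],87],
    [[0,0,-30],[0,0,0],87],
    [[0,0,-25],[0,0,0],87],
    [[0,0,0],[0,0,0],87]
  ]
}}

```text
clock: 6.73
eef_pos: [460.5, -12.9, 369.1]
tcp_rot: [3.14, 0.011, -3.141]
ft_force: [0.2, 0.0, -0.4]
gripper_width: 0.997
```

>>> {"method": "servo_tool", "body": {
  "rows": [
    [[2,-20,0],[0,0,0],87],
    [[3,-28,0],[0,0,0],87],
    [[3,-30,0],[0,0,0],87],
    [[3,-30,0],[0,0,0],87],
    [[3,-20,0],[0,0,0],87],
    [[3,0,0],[0,0,0],87],
    [[0,0,0],[0,0,0],87]
  ]
}}

```text
clock: 7.32
eef_pos: [441.5, -141.9, 363.1]
tcp_rot: [3.141, -0.002, 3.139]
ft_force: [0.0, 0.4, -0.0]
gripper_width: 1.001
```

Run:
```python
from m import *
c=cap('wrist','w3.png');P=cloud(c);print(r.sense()['eef_pos'])
cl(P,40,60,440,-142,50,'lowlid');cl(P,75,100,460,-13,50,'cap')
```

```text
[ 441.84180083 -141.24395809  363.27883833]
lowlid 2639 med [ 440.6 -143.2   48.4] rect [ 441.7 -143.2] [66.2 66. ] 14.2 circ [ 442.2 -143.4] 33.7
cap 908 med [458.2 -15.1  87.5] rect [459.8 -13.3] [31.8 32.2] 10.4 circ [460.1 -12.6] 16.8
```

View pics/w3.png

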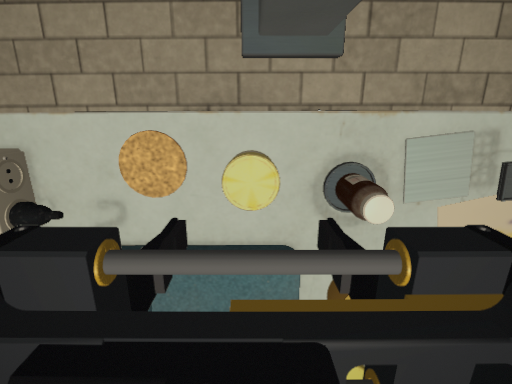

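>>> {"method": "servo_tool", "body": {
  "rows": [
    [[0,-1.5,25],[0,0,0],87],
    [[0,0,30],[0,0,0],87],
    [[0,0,30],[0,0,0],87],
    [[0,0,30],[0,0,0],87],
    [[0,0,22],[0,0,0],87],
    [[0,0,14],[0,0,0],87],
    [[0,0,7],[0,0,0],87],
    [[0,0,0],[0,0,0],87],
    [[0,0,0],[0,0,0],72],
    [[0,0,0],[0,0,0],60],
    [[0,0,0],[0,0,0],50],
    [[0,0,0],[0,0,0],50]
  ]
}}

```text
clock: 8.37
eef_pos: [442.5, -142.5, 206.7]
tcp_rot: [3.142, 0.002, 3.142]
ft_force: [-0.5, -2.1, 0.2]
gripper_width: 0.781
```

>>> {"method": "servo_tool", "body": {
  "rows": [
    [[0,0,0],[0,0,0],50],
    [[0,0,0],[0,0,0],50],
    [[0,0,-5],[0,0,0],50],
    [[0,0,-15],[0,0,0],50],
    [[0,0,-25],[0,0,0],50],
    [[0,0,-30],[0,0,0],50],
    [[0,0,-30],[0,0,0],50],
    [[0,0,-20],[0,0,0],50],
    [[0,0,0],[0,0,0],50]
  ]
}}

```text
clock: 9.12
eef_pos: [443.0, -142.7, 335.0]
tcp_rot: [-3.141, 0.009, -3.141]
ft_force: [0.7, -0.5, -2.2]
gripper_width: 0.747
```

>>> {"method": "servo_tool", "body": {
  "rows": [
    [[0,15,0],[0,0,0],50],
    [[1,26,0],[0,0,0],50],
    [[1,28,0],[0,0,0],50],
    [[1,28,0],[0,0,0],50],
    [[1,28,0],[0,0,0],50],
    [[1,28,0],[0,0,0],50],
    [[1,28,0],[0,0,0],50],
    [[1,26,0],[0,0,0],50],
    [[1,21,0],[0,0,0],50],
    [[1,15,0],[0,0,0],50],
    [[0,0,0],[0,0,0],50],
    [[0,0,0],[0,0,0],50]
  ]
}}

```text
clock: 10.12
eef_pos: [432.6, 100.6, 329.5]
tcp_rot: [-3.14, -0.003, -3.141]
ft_force: [0.6, -0.9, -2.8]
gripper_width: 0.748
```

Run:
```python
from m import *
c=cap('wrist','w4.png');P=cloud(c);print(r.sense()['eef_pos'])
im=c['img']
cl(P,100,190,433,100,60,'jar')
```

```text
[432.6868018  100.07912581 329.63776188]
jar 9187 med [421.5 101.3 170.9] rect [428.5  97.5] [75.4 66.8] 55.5 circ [422.  101.2] 45.1
```

View pics/w4.png

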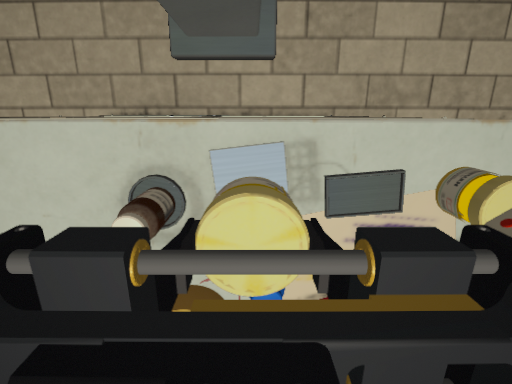

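Run:
```python
from m import *
c=cap('wrist')
im=c['img'];hsv=cv2.cvtColor(im,cv2.COLOR_BGR2HSV).astype(int)
for u,v in((210.5,150.5),(285,142.5)): print(onz(c,u,v,6).round(1))
for u,v in((324,177),(404.5,170),(403.5,210),(327,217)): print('ob',onz(c,u,v,9).round(1))
m=(hsv[...,2]<115).astype(np.uint8);m[:,:315]=0;m[:,415:]=0;m[:155]=0;m[225:]=0
m=cv2.morphologyEx(m,cv2.MORPH_CLOSE,np.ones((5,5)));m=cv2.morphologyEx(m,cv2.MORPH_OPEN,np.ones((5,5)))
ys,xs=np.nonzero(m);p=np.array([onz(c,x,y,8)[:2] for x,y in zip(xs,ys)],np.float32);print(cv2.minAreaRect(p),len(p))
g=cv2.goodFeaturesToTrack(np.ascontiguousarray(im[...,1][135:215,195:300]),8,.05,8);print((g.reshape(-1,2)+[195,135]))
```

```text
[397.2  53.5   6. ]
[388.2 137.7   6. ]
ob [427.3 183.7   9. ]
ob [419.  275.9   9. ]
ob [467.9 282.4   9. ]
ob [476.8 191.1   9. ]
((447.1451721191406, 233.26947021484375), (52.95513916015625, 93.31134033203125), 4.882207870483398) 3380
[[282. 187.]
 [216. 191.]
 [210. 151.]
 [283. 143.]
 [279. 199.]
 [228. 183.]
 [296. 209.]
 [211. 162.]]
```

>>> {"method": "servo_tool", "body": {
  "rows": [
    [[-2,0,15],[0,0,0],50],
    [[0,0,25],[0,0,0],50],
    [[0,0,25],[0,0,0],50],
    [[0,0,22],[0,0,0],50],
    [[0,0,15],[0,0,0],50],
    [[0,0,8],[0,0,0],50],
    [[0,0,4],[0,0,0],50],
    [[0,0,0],[0,0,0],50],
    [[0,0,1],[0,0,0],50],
    [[0,0,0],[0,0,0],50]
  ]
}}

```text
clock: 11.05
eef_pos: [435.7, 100.5, 216.5]
tcp_rot: [3.141, 0.002, 3.141]
ft_force: [-0.2, -0.1, -2.4]
gripper_width: 0.749
```

>>> {"method": "servo_tool", "body": {
  "rows": [
    [[0,0,1],[0,0,0],50],
    [[0,0,0],[0,0,0],50]
  ]
}}

```text
clock: 11.22
eef_pos: [435.4, 100.5, 215.3]
tcp_rot: [3.141, 0.001, 3.141]
ft_force: [-0.1, 0.0, -3.1]
gripper_width: 0.747
```

>>> {"method": "servo_tool", "body": {
  "rows": [
    [[0,0,1],[0,0,0],50],
    [[0,0,1],[0,0,0],50],
    [[0,0,0],[0,0,0],50],
    [[0,0,0],[0,0,0],50]
  ]
}}

```text
clock: 11.55
eef_pos: [435.3, 100.5, 212.8]
tcp_rot: [3.141, 0.0, 3.142]
ft_force: [-0.2, 0.6, -1.1]
gripper_width: 0.751
```

>>> {"method": "servo_tool", "body": {
  "rows": [
    [[0,0,1],[0,0,0],50],
    [[0,0,0],[0,0,0],50]
  ]
}}

```text
clock: 11.72
eef_pos: [435.4, 100.6, 212.8]
tcp_rot: [-3.141, 0.0, -3.141]
ft_force: [-3.0, -0.1, 7.7]
gripper_width: 0.751
```

>>> {"method": "servo_tool", "body": {
  "rows": [
    [[0,0,0],[0,0,0],72],
    [[0,0,0],[0,0,0],80],
    [[0,0,0],[0,0,0],87],
    [[0,0,-5],[0,0,0],87],
    [[0,0,-20],[0,0,0],87],
    [[0,0,-30],[0,0,0],87],
    [[0,0,-30],[0,0,0],87],
    [[0,0,-30],[0,0,0],87],
    [[0,0,-30],[0,0,0],87],
    [[0,0,-20],[0,0,0],87],
    [[0,0,0],[0,0,0],87]
  ]
}}

```text
clock: 12.63
eef_pos: [436.2, 100.8, 381.8]
tcp_rot: [3.137, 0.01, -3.141]
ft_force: [-0.0, -0.0, 0.3]
gripper_width: 1.004
```

Run:
```python
from m import *
s=r.sense();print(s['eef_pos'],s['joint_positions'].round(2))
c=cap('wrist');P=cloud(c)
cl(P,45,75,435,100,60,'low jar');cl(P,125,150,448,353,60,'timer');cl(P,60,80,440,347,60,'talllid')
```

```text
[436.19239908 100.76869642 381.80367787] [ 0.59  0.1  -0.44  0.   -1.02 -2.16]
low jar 2489 med [432.8 100.7  54.3] rect [434.3 100.6] [66.4 66.5] 82.1 circ [434.5 100.5] 33.7
timer 676 med [455.3 333.1 134.3] rect [456.2 338.7] [21.2 33.6] 35.9 circ [452.2 336. ] 17.1
talllid 1523 med [433.4 336.7  70.2] rect [437.  340.2] [37.8 65.9] 48.5 circ [446.1 350.6] 32.9
```

>>> {"method": "servo_tool", "body": {
  "rows": [
    [[0,18,0],[0,0,-0.1],87],
    [[0,0,0],[0,0,0.1],87],
    [[-1,26,0],[0,0,0],87],
    [[-1,26,0],[0,0,0],87],
    [[-1,26,0],[0,0,0],87],
    [[-1,26,0],[0,0,0],87],
    [[-2,26,0],[0,0,0],87],
    [[-2,26,0],[0,0,0],87],
    [[-2,26,0],[0,0,0],87],
    [[-1,26,0],[0,0,0],87],
    [[-1,26,0],[0,0,0],87],
    [[0,0,0],[0,0,0],87]
  ]
}}

```text
clock: 13.68
eef_pos: [447.4, 356.0, 374.6]
tcp_rot: [-3.14, -0.001, -3.139]
ft_force: [1.5, -0.4, -0.6]
gripper_width: 0.996
```

>>> {"method": "servo_tool", "body": {
  "rows": [
    [[0,0,0],[0,0,-0.12],87],
    [[0,0,0],[0,0,-0.12],87],
    [[0,0,0],[0,0,-0.12],87],
    [[0,0,0],[0,0,-0.12],87],
    [[0,0,0],[0,0,-0.12],87],
    [[0,0,0],[0,0,-0.12],87],
    [[0,0,0],[0,0,-0.12],87],
    [[0,0,0],[0,0,-0.12],87],
    [[0,0,0],[0,0,-0.12],87],
    [[0,0,0],[0,0,-0.12],87],
    [[0,0,0],[0,0,-0.12],87],
    [[0,0,0],[0,0,-0.12],87]
  ]
}}

```text
clock: 14.68
eef_pos: [447.1, 351.7, 375.2]
tcp_rot: [3.14, -0.003, -1.696]
ft_force: [-0.4, -0.8, 0.3]
gripper_width: 0.999
```

>>> {"method": "servo_tool", "body": {
  "rows": [
    [[0,0,0],[0,0,-0.12],87],
    [[0,0,0],[0,0,-0.12],87],
    [[0,0,0],[0,0,-0.12],87],
    [[0,0,0],[0,0,-0.12],87],
    [[0,0,0],[0,0,-0.12],87],
    [[0,0,0],[0,0,-0.12],87],
    [[0,0,0],[0,0,-0.03],87],
    [[0,0,0],[0,0,0],87],
    [[0,0,0],[0,0,0],87]
  ]
}}

```text
clock: 15.43
eef_pos: [447.2, 352.0, 375.6]
tcp_rot: [3.139, -0.0, -0.953]
ft_force: [0.8, -0.2, 0.6]
gripper_width: 1.001
```

Run:
```python
from m import *
s=r.sense();print(s['eef_pos'],s['tcp_rot'],s['joint_positions'].round(2))
c=cap('wrist','w5.png');P=cloud(c)
cl(P,125,150,448,353,60,'timer');cl(P,130,142,448,353,60,'timer');cl(P,60,80,440,347,60,'talllid')
cl(P,85,140,640,330,90,'cup')
```

```text
[447.208884   351.95060042 375.62543141] [ 3.13924598e+00 -4.96033248e-04 -9.53317580e-01] [ 0.95  0.31 -0.18 -0.   -1.08 -0.33]
timer 1650 med [451.7 349.6 136.6] rect [449.7 351.9] [21.6 61.2] 34.6 circ [450.1 352.4] 31.1
timer 1623 med [451.3 350.  136.6] rect [449.8 352. ] [21.4 61.1] 34.6 circ [449.3 351.8] 31.0
talllid 1209 med [440.8 346.2  70.3] rect [447.  349.2] [62.5 58.8] 26.3 circ [446.6 350.7] 32.5
cup 1046 med [632.8 345.5 115.1] rect [635.  327.6] [12.1 72.9] 1.9 circ [635.6 327.7] 36.5
```

View pics/w5.png

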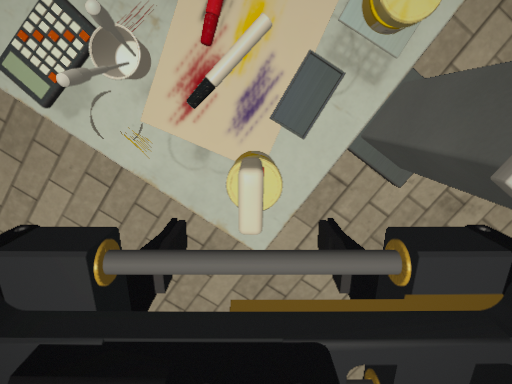

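>>> {"method": "servo_tool", "body": {
  "rows": [
    [[1,-1.5,15],[0,0,0.01],87],
    [[0,0,25],[0,0,0],87],
    [[0,0,25],[0,0,0],87],
    [[0,0,20],[0,0,0],87],
    [[0,0,12],[0,0,0],87],
    [[0,0,5],[0,0,0],87],
    [[0,0,0],[0,0,0],87],
    [[0,0,0],[0,0,0],60],
    [[0,0,0],[0,0,0],45],
    [[0,0,0],[0,0,0],35],
    [[0,0,0],[0,0,0],28],
    [[0,0,0],[0,0,0],28]
  ]
}}

```text
clock: 16.48
eef_pos: [449.2, 352.5, 275.5]
tcp_rot: [-3.14, 0.0, -0.962]
ft_force: [-0.2, -0.8, 0.1]
gripper_width: 0.702
```

>>> {"method": "servo_tool", "body": {
  "rows": [
    [[0,0,0],[0,0,0],28],
    [[0,0,0],[0,0,0],24],
    [[0,0,0],[0,0,0],18],
    [[0,0,0],[0,0,0],10],
    [[0,0,0],[0,0,0],10],
    [[0,0,-5],[0,0,0],10],
    [[0,0,-15],[0,0,0],10],
    [[0,0,-20],[0,0,0],10],
    [[0,0,-20],[0,0,0],10],
    [[0,0,0],[0,0,0],10]
  ]
}}

```text
clock: 17.32
eef_pos: [450.0, 353.3, 339.3]
tcp_rot: [-3.133, 0.001, -0.961]
ft_force: [0.1, 0.3, -0.4]
gripper_width: 0.251
```

>>> {"method": "servo_tool", "body": {
  "rows": [
    [[0,0,0],[0,0,0.08],10],
    [[0,0,0],[0,0,0.112],10],
    [[0,0,0],[0,0,0.112],10],
    [[0,0,0],[0,0,0.112],10],
    [[0,0,0],[0,0,0.108],10],
    [[14,2,0],[0,0,0],10],
    [[25,3,0],[0,0,0],10],
    [[28,3,0],[0,0,0],10],
    [[28,3,0],[0,0,0],10],
    [[24,2,0],[0,0,0],10],
    [[0,0,0],[0,0,0],10],
    [[0,0,0],[0,0,0],10]
  ]
}}

```text
clock: 18.32
eef_pos: [446.0, 231.2, 334.7]
tcp_rot: [3.141, -0.0, -1.487]
ft_force: [0.3, 0.6, -1.0]
gripper_width: 0.249
```

Run:
```python
from m import *
s=r.sense();print(s['eef_pos'],s['tcp_rot'],s['joint_positions'].round(2))
c=cap('wrist','w6.png');P=cloud(c)
cl(P,185,215,447,233,60,'timertop');cl(P,60,80,446,350,60,'talllid')
```

```text
[445.99932694 231.17104508 334.71042425] [ 3.14125772e+00 -8.65762641e-05 -1.48651864e+00] [ 0.8   0.24 -0.39 -0.   -0.94 -0.72]
timertop 3774 med [447.6 221.2 193.1] rect [449.1 227.9] [56.7 43.2] 78.8 circ [445.2 228.3] 29.1
talllid 86 med [462.7 346.6  70. ] rect [443.8 337.7] [55.6 23.7] 5.9 circ [442.7 348.3] 27.8
```

View pics/w6.png

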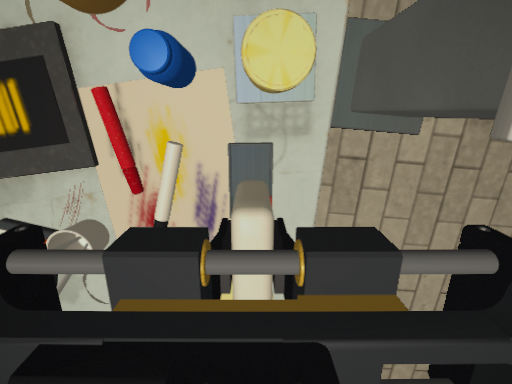

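>>> {"method": "servo_tool", "body": {
  "rows": [
    [[-2,-1,15],[0,0,0],10],
    [[0,0,25],[0,0,0],10],
    [[0,0,25],[0,0,0],10],
    [[0,0,25],[0,0,0],10],
    [[0,0,20],[0,0,0],10],
    [[0,0,10],[0,0,0],10],
    [[0,0,5],[0,0,0],10],
    [[0,0,0],[0,0,0],10],
    [[0,0,0],[0,0,0],10]
  ]
}}

```text
clock: 19.12
eef_pos: [447.5, 235.8, 210.5]
tcp_rot: [-3.14, 0.001, -1.484]
ft_force: [0.4, -0.7, -0.8]
gripper_width: 0.251
```

Run:
```python
from m import *
c=cap('top');P=cloud(c);s=r.sense();print(s['eef_pos'],s['ft_force'])
cv2.imwrite('pics/t2.png',cv2.resize(c['img'][180:280,80:350],None,fx=2.9,fy=2.9,interpolation=cv2.INTER_CUBIC))
c=cap('wrist','w7.png')
```

```text
[447.47330239 235.66986692 210.42935209] [-0.33390878  0.07899505 -1.15164064]
```

View pics/w7.png

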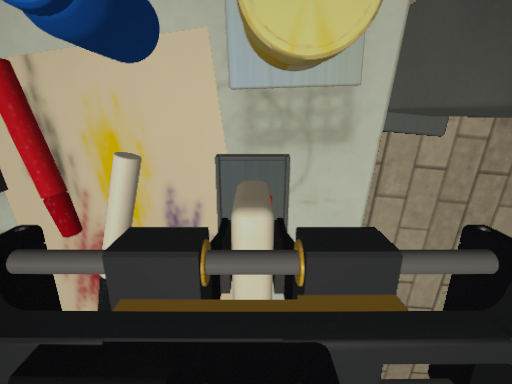

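>>> {"method": "servo_tool", "body": {
  "rows": [
    [[1,0,1.5],[0,0,0],10],
    [[1,0,1.5],[0,0,0],10],
    [[0,0,1],[0,0,0],10],
    [[0,0,0],[0,0,0],10],
    [[0,0,0],[0,0,0],10]
  ]
}}

```text
clock: 19.63
eef_pos: [447.7, 234.7, 209.9]
tcp_rot: [-3.138, 0.003, -1.484]
ft_force: [-10.2, 3.2, 24.2]
gripper_width: 0.252
```

>>> {"method": "servo_tool", "body": {
  "rows": [
    [[0,0,1],[0,0,0],10],
    [[0,0,0],[0,0,0],10],
    [[0,0,0],[0,0,0],10]
  ]
}}

```text
clock: 19.88
eef_pos: [447.7, 234.7, 209.9]
tcp_rot: [-3.137, 0.003, -1.483]
ft_force: [-12.4, 3.6, 32.1]
gripper_width: 0.254
```

>>> {"method": "servo_tool", "body": {
  "rows": [
    [[0,0,-3],[0,0,0],10],
    [[0,0,-12],[0,0,0],10],
    [[0,0,-15],[0,0,0],10],
    [[0,0,0],[0,0,0],10],
    [[0,0,0],[0,0,0],10]
  ]
}}

```text
clock: 20.3
eef_pos: [447.5, 233.1, 235.4]
tcp_rot: [-3.14, 0.002, -1.486]
ft_force: [-0.6, -0.7, -1.6]
gripper_width: 0.252
```

Run:
```python
from m import *
s=r.sense();T=s['eef_pos'];print(T,s['tcp_rot'])
c=cap('wrist');P=cloud(c);im=c['img']
for v in range(180,226,6): print(v,P[v,252].round(1),im[v,252],P[v,240].round(1),P[v,266].round(1))
c=cap('scene')
cv2.imwrite('pics/s2.png',cv2.resize(c['img'][200:300,140:290],None,fx=5,fy=5,interpolation=cv2.INTER_CUBIC))
```

```text
[447.45456252 233.10379405 235.42128529] [-3.13974339e+00  1.70765368e-03 -1.48573802e+00]
180 [450.5 211.2   1. ] [80 90 92] [460.4 211.8   2.1] [439.  210.2   1. ]
186 [451.1 203.1  49.3] [ 82  98 105] [458.9 204.5  46.7] [441.5 204.8  40.3]
192 [451.1 203.1  62.9] [ 81  98 105] [458.2 204.   62.1] [442.4 204.   57.3]
198 [451.  203.2  74.3] [ 81  98 104] [457.7 204.   73.6] [443.1 203.3  71.8]
204 [451.  203.2  84.4] [ 89 106 114] [457.2 203.5  84.8] [443.7 203.   82.9]
210 [450.9 204.   90.9] [132 155 166] [456.8 204.5  91. ] [444.  203.7  90.1]
216 [450.8 205.9  94.1] [165 190 195] [456.6 207.1  92.4] [444.  205.5  93.8]
222 [450.5 208.8  94.8] [177 198 198] [456.3 209.4  94.5] [443.7 208.3  94.5]
```

View pics/s2.png

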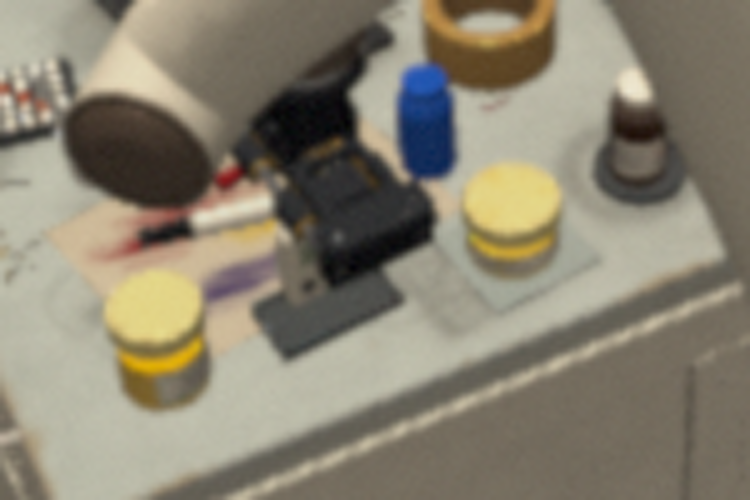

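>>> {"method": "servo_tool", "body": {
  "rows": [
    [[0,1,10],[0,0,0],10],
    [[0,0,9],[0,0,0],10],
    [[0,0,4],[0,0,0],10],
    [[0,0,0],[0,0,0],10],
    [[0,0,1],[0,0,0],10],
    [[0,0,0],[0,0,0],10]
  ]
}}

```text
clock: 20.9
eef_pos: [446.3, 232.7, 210.1]
tcp_rot: [3.141, -0.001, -1.486]
ft_force: [0.6, -0.1, -0.9]
gripper_width: 0.248
```

>>> {"method": "servo_tool", "body": {
  "rows": [
    [[0,0,1],[0,0,0],10],
    [[0,0,0],[0,0,0],10]
  ]
}}

```text
clock: 21.07
eef_pos: [446.3, 232.8, 209.9]
tcp_rot: [3.141, -0.0, -1.486]
ft_force: [0.2, -0.3, 0.8]
gripper_width: 0.248
```

>>> {"method": "servo_tool", "body": {
  "rows": [
    [[0,0,0.4],[0,0,0],10],
    [[0,0,0],[0,0,0],30],
    [[0,0,0],[0,0,0],45],
    [[0,0,0],[0,0,0],60],
    [[0,0,0],[0,0,0],60],
    [[0,0,-5],[0,0,0],87],
    [[0,0,-20],[0,0,0],87],
    [[0,0,-30],[0,0,0],87],
    [[0,0,-30],[0,0,0],87],
    [[0,0,-30],[0,0,0],87],
    [[0,0,-10],[0,0,0],87],
    [[0,0,0],[0,0,0],87]
  ]
}}

```text
clock: 22.07
eef_pos: [446.8, 233.2, 337.8]
tcp_rot: [-3.136, 0.005, -1.485]
ft_force: [-0.4, 0.4, -0.6]
gripper_width: 0.964
```

Run:
```python
from m import *
s=r.sense();print(s['eef_pos'],s['tcp_rot'],s['joint_positions'].round(2))
c=cap('wrist');P=cloud(c)
cl(P,55,85,447,233,60,'timer');cl(P,60,80,446,350,45,'talllid')
c=cap('top','t3.png');P=cloud(c);cl(P,60,80,446,350,45,'talllid-top')
c=cap('scene');P=cloud(c);cl(P,64,80,446,350,45,'talllid-scene')
```

```text
[446.76121451 233.18385079 337.76592738] [-3.13552461  0.00455177 -1.4853336 ] [ 0.8   0.24 -0.38  0.   -0.94 -0.72]
timer 1338 med [447.8 229.8  68.3] rect [447.3 232.8] [21.9 61.1] 4.3 circ [447.9 232.9] 31.1
talllid 1354 med [446.8 341.   70.3] rect [448.3 342. ] [61.7 40.3] 18.0 circ [445.7 350.2] 31.1
talllid-top 0
talllid-scene 252 med [440.7 351.1  69.8] rect [443.6 351.3] [62.6 60.9] 30.8 circ [443.1 349.8] 33.6
```

>>> {"method": "servo_tool", "body": {
  "rows": [
    [[-14,-1,0],[0,0,0],87],
    [[-25,-2,0],[0,0,0],87],
    [[-28,-2,0],[0,0,0],87],
    [[-28,-2,0],[0,0,0],87],
    [[-21.5,-2,0],[0,0,0],87],
    [[0,0,0],[0,0,0],87],
    [[0,0,0],[0,0,0],87]
  ]
}}

```text
clock: 22.8
eef_pos: [445.0, 351.0, 332.2]
tcp_rot: [3.139, -0.003, -1.484]
ft_force: [0.6, -0.3, -0.2]
gripper_width: 0.998
```

Run:
```python
from m import *
s=r.sense();print(s['eef_pos'])
c=cap('wrist','w8.png');P=cloud(c)
cl(P,60,80,446,350,45,'talllid')
```

```text
[444.96775456 351.00724654 332.23200022]
talllid 3348 med [446.  349.3  70.2] rect [446.  351.1] [62.4 62.3] 80.0 circ [446.  351.3] 31.7
```

View pics/w8.png

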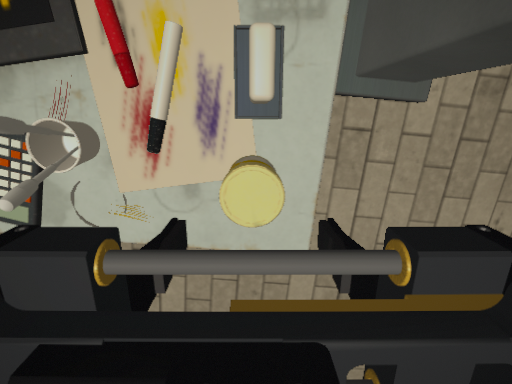

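>>> {"method": "servo_tool", "body": {
  "rows": [
    [[0,-1,15],[0,0,0],87],
    [[0,0,25],[0,0,0],87],
    [[0,0,25],[0,0,0],87],
    [[0,0,22],[0,0,0],87],
    [[0,0,13],[0,0,0],87],
    [[0,0,6],[0,0,0],87],
    [[0,0,0],[0,0,0],87],
    [[0,0,0],[0,0,0],72],
    [[0,0,0],[0,0,0],65],
    [[0,0,0],[0,0,0],55],
    [[0,0,0],[0,0,0],48],
    [[0,0,0],[0,0,0],48]
  ]
}}

```text
clock: 23.85
eef_pos: [446.2, 349.6, 229.1]
tcp_rot: [3.141, 0.0, -1.486]
ft_force: [-1.6, -1.0, 2.3]
gripper_width: 0.705
```

>>> {"method": "servo_tool", "body": {
  "rows": [
    [[0,0,0],[0,0,0],48],
    [[0,0,0],[0,0,0],48],
    [[0,0,-5],[0,0,0],48],
    [[0,0,-15],[0,0,0],48],
    [[0,0,-25],[0,0,0],48],
    [[0,0,-30],[0,0,0],48],
    [[0,0,-30],[0,0,0],48],
    [[0,0,-20],[0,0,0],48],
    [[0,0,0],[0,0,0],48]
  ]
}}

```text
clock: 24.6
eef_pos: [447.2, 350.5, 358.4]
tcp_rot: [-3.134, 0.007, -1.485]
ft_force: [0.8, 0.9, -1.9]
gripper_width: 0.699
```

>>> {"method": "servo_tool", "body": {
  "rows": [
    [[15,2,0],[0,0,0],48],
    [[27,3,0],[0,0,0],48],
    [[30,3.4,0],[0,0,0],48],
    [[30,3.4,0],[0,0,0],48],
    [[30,3.4,0],[0,0,0],48],
    [[30,3.4,0],[0,0,0],48],
    [[30,3.4,0],[0,0,0],48],
    [[30,3.4,0],[0,0,0],48],
    [[30,3.4,0],[0,0,0],48],
    [[30,3.4,0],[0,0,0],48],
    [[30,3.4,0],[0,0,0],48],
    [[30,3.4,0],[0,0,0],48]
  ]
}}

```text
clock: 25.6
eef_pos: [435.2, 3.6, 351.7]
tcp_rot: [3.138, -0.0, -1.486]
ft_force: [0.1, -0.3, -2.1]
gripper_width: 0.698
```

>>> {"method": "servo_tool", "body": {
  "rows": [
    [[30,3.4,0],[0,0,0],48],
    [[30,3.4,0],[0,0,0],48],
    [[30,3.4,0],[0,0,0],48],
    [[30,3.4,0],[0,0,0],48],
    [[30,3.4,0],[0,0,0],48],
    [[30,3.4,0],[0,0,0],48],
    [[30,3.4,0],[0,0,0],48],
    [[30,3.4,0],[0,0,0],48],
    [[20,2.3,0],[0,0,0],48],
    [[10,1,0],[0,0,0],48],
    [[0,0,0],[0,0,0],48],
    [[0,0,0],[0,0,0],48]
  ]
}}

```text
clock: 26.6
eef_pos: [428.3, -266.1, 352.0]
tcp_rot: [3.139, 0.002, -1.487]
ft_force: [0.2, 0.7, -2.8]
gripper_width: 0.701
```

Run:
```python
from m import *
s=r.sense();print(s['eef_pos'],s['tcp_rot'],s['joint_positions'].round(2))
c=cap('wrist','w9.png');P=cloud(c)
cl(P,150,215,s['eef_pos'][0],s['eef_pos'][1],60,'jar')
for u,v in ((250,190),(250,210),(250,225)): print(P[v,u].round(1))
```

```text
[ 428.29117109 -266.06528912  351.96056731] [ 3.13906875e+00  1.52931670e-03 -1.48736763e+00] [-0.23  0.23 -0.36 -0.   -0.98  0.32]
jar 8210 med [ 429.  -277.   193.2] rect [ 433.5 -267.8] [63. 74.] 63.8 circ [ 429.5 -275.5] 43.0
[ 432.  -291.8  160.4]
[ 431.7 -289.7  192.8]
[ 431.  -281.1  193.6]
```

View pics/w9.png

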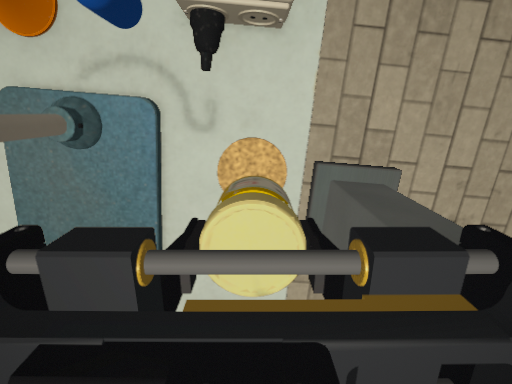

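Run:
```python
from m import *
from scipy.optimize import least_squares
c=cap('wrist');im=c['img'].astype(int)
m=((im[...,2]-im[...,0]>45)).astype(np.uint8);m[:130]=0;m[185:]=0;m[:,:205]=0;m[:,300:]=0
m=cv2.morphologyEx(m,cv2.MORPH_OPEN,np.ones((3,3)))
e=[]
for u in range(222,284,2):
    ys=np.nonzero(m[:,u])[0]
    if len(ys): e.append(onz(c,u,ys[0]-.5,5)[:2])
for v in range(150,172,2):
    xs=np.nonzero(m[v])[0]
    if len(xs): e+= [onz(c,xs[0]-.5,v,5)[:2],onz(c,xs[-1]+.5,v,5)[:2]]
e=np.array(e)
f=least_squares(lambda p:np.hypot(*(e-p).T)-44,[429,-268],loss='soft_l1');print(f.x,np.abs(f.fun).mean())
```

```text
[ 428.98616442 -269.09601949] 0.32873535678209825
```

>>> {"method": "servo_tool", "body": {
  "rows": [
    [[3,-0.5,15],[0,0,0],48],
    [[0,0,25],[0,0,0],48],
    [[0,0,25],[0,0,0],48],
    [[0,0,23],[0,0,0],48],
    [[0,0,15],[0,0,0],48],
    [[0,0,8],[0,0,0],48],
    [[0,0,3],[0,0,0],48],
    [[0,0,0],[0,0,0],48],
    [[0,0,1],[0,0,0],48],
    [[0,0,0],[0,0,0],48]
  ]
}}

```text
clock: 27.53
eef_pos: [430.3, -268.9, 239.4]
tcp_rot: [-3.139, -0.001, -1.485]
ft_force: [0.2, -0.6, -1.6]
gripper_width: 0.701
```

>>> {"method": "servo_tool", "body": {
  "rows": [
    [[0,0,1],[0,0,0],48],
    [[0,0,0],[0,0,0],48],
    [[0,0,1],[0,0,0],48],
    [[0,0,0],[0,0,0],48]
  ]
}}

```text
clock: 27.87
eef_pos: [429.7, -269.0, 236.5]
tcp_rot: [-3.141, -0.0, -1.486]
ft_force: [0.2, -0.3, -2.3]
gripper_width: 0.7
```

>>> {"method": "servo_tool", "body": {
  "rows": [
    [[0,0,1],[0,0,0],48],
    [[0,0,0],[0,0,0],48],
    [[0,0,1],[0,0,0],48],
    [[0,0,0],[0,0,0],48]
  ]
}}

```text
clock: 28.2
eef_pos: [429.8, -268.9, 234.2]
tcp_rot: [3.141, 0.0, -1.486]
ft_force: [0.3, -0.3, -2.0]
gripper_width: 0.703
```

>>> {"method": "servo_tool", "body": {
  "rows": [
    [[0,0,0.7],[0,0,0],48],
    [[0,0,0],[0,0,0],48],
    [[0,0,0],[0,0,0],48]
  ]
}}

```text
clock: 28.45
eef_pos: [429.8, -269.0, 234.1]
tcp_rot: [-3.141, -0.0, -1.486]
ft_force: [-1.8, 0.2, 3.1]
gripper_width: 0.7
```

Contact; release, rise and check.

>>> {"method": "servo_tool", "body": {
  "rows": [
    [[0,0,0],[0,0,0],70],
    [[0,0,0],[0,0,0],78],
    [[0,0,0],[0,0,0],87],
    [[0,0,-5],[0,0,0],87],
    [[0,0,-20],[0,0,0],87],
    [[0,0,-30],[0,0,0],87],
    [[0,0,-30],[0,0,0],87],
    [[0,0,-30],[0,0,0],87],
    [[0,0,-20],[0,0,0],87],
    [[0,0,0],[0,0,0],87],
    [[0,0,0],[0,0,0],87]
  ]
}}

```text
clock: 29.37
eef_pos: [429.8, -268.9, 370.2]
tcp_rot: [-3.138, -0.001, -1.486]
ft_force: [-0.9, -1.0, -1.0]
gripper_width: 0.996
```

Run:
```python
from m import *
s=r.sense();print(s['eef_pos'],s['ft_force'])
c=cap('wrist','w10.png');P=cloud(c)
cl(P,65,85,429,-269,50,'tall lid')
c=cap('top','t4.png');P=cloud(c)
cl(P,45,70,434,100,50,'low lid');cl(P,78,100,460,-13,40,'cap');cl(P,58,80,447,233,50,'timer');cl(P,60,160,532,113,60,'blue');cl(P,60,160,640,320,90,'cup');cl(P,20,200,590,30,75,'tape')
cv2.imwrite('pics/t5.png',cv2.resize(c['img'][150:280,80:350],None,fx=2.9,fy=2.9,interpolation=cv2.INTER_CUBIC))
```

```text
[ 429.84353342 -268.87403096  370.17166715] [-0.89268395 -1.02148303 -1.04189982]
tall lid 2666 med [ 430.  -269.1   75.3] rect [ 429.6 -267.6] [62.2 62.4] 3.2 circ [ 429.7 -267.2] 31.7
low lid 416 med [432.9 102.4  55.1] rect [431.8 102.8] [64.9 64.4] 88.2 circ [433.2 102.2] 33.7
cap 101 med [458.4 -10.4  88.7] rect [458.1 -11.5] [31.7 29.1] 87.1 circ [458.8 -11. ] 16.4
timer 162 med [445.3 233.2  68.7] rect [445.4 234.1] [22.3 61.9] 4.5 circ [445.3 234.3] 31.2
blue 152 med [534.4 115.7  83.3] rect [536.1 116.2] [37.1 39.5] 43.7 circ [536.1 116.7] 20.3
cup 67 med [634.2 349.1 113.3] rect [635.4 328.6] [13.9 72.4] 0.1 circ [633.6 328.6] 36.2
tape 409 med [612.1  27.   47.5] rect [619.7  23.8] [99.4 87.5] 78.2 circ [624.8  22.3] 50.1
```

View pics/t5.png

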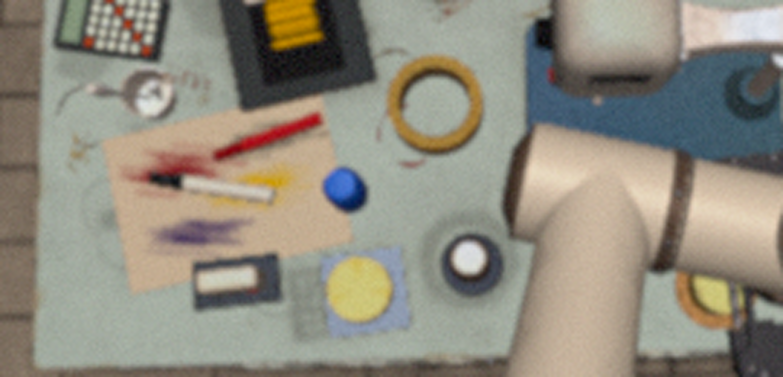

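The picture shows the timer in the oblong tray (225,278), the low jar on the plate (360,290) and the bottle in the round tray (470,258). The tall jar is on the cork at (715,290), partly hidden by the arm. All heights match, and the tape, cup and blue bottle have not moved.

```bash
python3 -c "
from cell import r
print(r.sign_off())"
```

```text
the job is handed in; nothing more can be done
None
```

Both stacks are apart and the kit is laid out. I handed the job in at about 29.5 s, with the open gripper clear of everything.

Final checks, in mm:

| Item | Place | Offset from centre | Height of its top (expected) |
|---|---|---|---|
| Low jar | balance plate | 1–2 | 55 (56) |
| Tall jar | cork mat | about 2 | 75 (77) |
| Amber bottle | round tray | 1–2 | 88–89 (88) |
| Timer | oblong tray, lined up to within 1° | 1–2 | 69 (69) |

- **Other things:** the tape roll, pipette cup and nearby blue bottle measured unmoved.
- **Early floor contact:** the timer met its tray floor about 4 mm sooner than I had reckoned, pressing with up to 32 N. I lifted it and measured that it sat about 3 mm lower in the grip than assumed. I then set it down again with a light touch.
- **Camera disagreement:** the top and wrist cameras disagreed by 1–3 mm (up to about 6 mm on the round tray at the first look). I put the bigger gap down to a pixel shift in my mask filter and placed by the wrist camera.

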